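# Carry a greased wheel spacer on its open tray and roll it into the parts tray

## Task

The aluminium wheel spacer lying loose on the steel carrying tray is freshly greased, so do not touch it: pick the tray up by its cross handle without letting the spacer roll off an open end, carry it over beside the black parts tray, and there, held about 10 cm up, keep the spacer steady near the middle of the carrying tray for four seconds. Then bring an end of the tray over the edge of the long pocket, ease the spacer off so that it drops no more than a finger's width or two and lies in the pocket, and put the empty carrying tray down flat on the bench. Leave the other tools and parts where they are.

Things in the scene. Friction and masses are not known exactly. Their poses are not given: they have to be found in the camera images.
- tray: Steel carrying tray, 0.42 kg: a channel 320 mm long (its y) and 96 mm wide (x; 90 inside), open at both ends (y = -160, +160 mm; no lip). Origin: centre of its underside at the bottom of its 8 mm feet, 0 above the bench when standing; z up. Its smooth 3 mm floor has its top 11 mm, its long side flanges 22 mm above the origin; a strip 20 mm wide rises mid-flange on each side to the cross handle
- tray_grip (a point): Centre of the carrying tray's cross handle: a black bar along the tray's x, 104 mm long, 16 mm thick (y), 22 mm high, centre 109 mm above the tray's origin, in its middle. Grip it from above, fingers closing along the tray's y
- spacer: Aluminium wheel spacer lying on the carrying tray: cylinder 40 mm in diameter, 80 mm long, 0.22 kg; origin at its centre, x its axis (parallel to the tray's x): it rolls along the tray's y, like a solid cylinder almost without friction (6.5 m/s2 per rad of tilt; if the tray accelerates along y it lags with 2/3 of that). Starts at rest 45 to 90 mm from the tray's middle
- pocket (a point): Centre of the floor of the long pocket in the black parts tray, which is fixed to the bench; x along the pocket, z up. Floor 10 mm above the bench, 130 mm (x) by 92 mm (y); rims round it 10 mm thick, their top 24 mm above the bench. Whole parts tray 250 (x) by 112 (y) by 24 mm high; an end of the carrying tray can come over either long side (-y or +y)
- wrench: Wrench 190 mm long lying flat on the bench (bystander)
- socket_a: Chromed socket 34 mm in diameter, 40 mm high, standing upright (bystander, origin at its base)
- socket_b: Chromed socket 40 mm in diameter, 50 mm high, standing upright (bystander, origin at its base)
- grease_can: Can 66 mm in diameter, 110 mm high, standing upright (bystander, origin at its base)
- cone: Dark steel centring cone of the wheel balancer, 80 mm in diameter, 56 mm high, standing on its wide face (bystander, origin at its base)
- bearing: Wheel bearing 52 mm in diameter, 15 mm high, lying flat (bystander, origin at its base)
- screwdriver: Screwdriver lying on the bench (bystander)
Mind the look-alikes: they are no part of the job. What is meant by the spacer is not red or yellow, and is the smaller of those in its own colour.

How it is judged (in metres and radians):
On the way, in this order (a step that is already met when the one before it is completed fails the run):
1. the tray is lifted clear of the bench with the spacer on it (height (world z) of tray above 0.04 m and z of spacer in the frame of tray above 0.024 m and distance between spacer and tray below 0.165 m), for 0.2 s.
2. beside the parts tray and well clear of the bench, the spacer is kept near the middle of the carrying tray for 4 s (height (world z) of tray above 0.05 m and horizontal distance between tray and pocket below 0.33 m and y of spacer in the frame of tray between -0.03 and 0.03 m and z of spacer in the frame of tray above 0.024 m), for 4 s.
3. the spacer lies in the pocket (z of spacer in the frame of pocket between 0.015 and 0.023 m and y of spacer in the frame of pocket between -0.03 and 0.03 m and x of spacer in the frame of pocket between -0.03 and 0.03 m), for 0.3 s.
At the end, for the whole second after the job is handed in: The spacer lies at rest on the floor of the long pocket (its centre 20 mm above that floor within 5 mm, within 30 mm of the pocket's centre along and across), and the empty carrying tray stands flat on the bench on its feet (within 6 mm, 0.05 rad), at rest and released (all of step 3 and linear speed of spacer below 0.03 m/s and height (world z) of tray below 0.006 m and angle between tray's own z axis and vertical below 0.05 rad and linear speed of tray below 0.02 m/s); the robot touches nothing.
It fails at once if the spacer rolled off onto the bench (height (world z) of spacer below 0.0255 m).
It fails at once if the greased spacer was touched by the robot (contact force between spacer and the fingers above 0.5 N or contact force between spacer and the arm above 0.5 N).
It fails at once if the spacer was flung or dropped from a height (faster than 1 m/s) (linear speed of spacer above 1 m/s).
It fails at once if another tool or part was disturbed (distance of any of wrench, socket_a, socket_b, grease_can, cone, bearing, screwdriver from where it was at the start of the episode above 0.03 m).
It also fails if it takes over 72 s, if anything falls off the work surface, if the arm or the gripper's body presses on something with over 40 N, if the wrist force passes 120 N, or if a joint passes its speed limit or range.

## Robot

A 6-joint arm with a two-finger parallel gripper is mounted at the origin on the work surface. World frame = base frame: x ahead of the robot, y to its left, z up, the work surface at z = 0. Lengths are in mm, angles in rad, forces in N, time in s.
With the tool pointing down it reaches from about 425 to 950 mm from the base axis. Payload 14.7 kg.
Tool frame: the origin (TCP) lies between the finger pads; the fingertips stand 8 mm ahead of it and the grasp point (between the pads) lies 11 mm behind it; z points along the fingers, y is the line along which they close (so a half turn about z gives the same grasp; the last joint's range is limited). The gripper opens to 85 mm and grips with 20 to 120 N. Pads are 22 mm wide; open, the fingers measure 114 mm over their backs; the gripper's body (76 mm by 85 mm) begins 54 mm behind the grasp point. The pads swing forward as they close: fully open they stand 13 mm farther back than shut.
Start: joints at [1.251, 0.48, 1.596, -0, 1.065, -0.047], TCP at [175.104, 625.964, 239.297] pointing down, gripper open.
Joint ranges: [-2.75, 2.75], [-0.82, 2.05], [0.23, 2.67], [-1.56, 4.7], [0.09, 2.69], [-2.92, 2.92]. Speed limits (rad/s): [1.89, 1.89, 2.39, 3.01, 3.01, 3.01].

## Interface

Orientations are given as [roll, pitch, yaw] about the fixed x, y, z axes, in that order (R = Rz(yaw) Ry(pitch) Rx(roll)).
In Python, from workcell import arm gives the robot as it stands. The module is installed in compiled form; this text tells all that it offers.
- The arm moves only by the tool servo_tool, never from a script. Its argument "steps" is a list of rows, each a list of 3 entries, a list of its own where there are three numbers: the opening, from 0 (shut) to 1 (fully open), then the shift along the tool's x, y, z in m, then the turn, a rotation vector about the tool's x, y, z in degrees. In form: [[hand, [dx, dy, dz], [wx, wy, wz]], ...]. A call has 1 to 10 rows; each row shifts and turns the commanded pose from where the row before left it, along the tool's axes as they then stand; what a row does not reach is not made up. A row lasts 1/10 s, in which the tool goes at most 50 mm and 8.59 degrees, less where a joint would pass 70% of its speed; a pose out of reach is approached as far as the arm can. A call with a gripper value outside its range is refused whole. The fingers move at their own pace and stop on an object; "squeeze" is the grip in N (left out, the last holds). Time passes only in rows, so rows that do not move let the fingers close. It gives the time, the measured TCP pose, the force, the opening and the grip force at its end, in the units of the state.
- arm.state(): the state, without advancing time (a new reading comes with each control period).
- arm.snapshot(name): name is "scene" or "top" or "wrist"; returns a dict with "pixels" (400x640x3 uint8, blue, green, red), "depth" (400x640 float32, mm along the optical axis (not along the pixel's ray), 0 where there is no reading), "K" (3x3 intrinsics, pixels), "xyz" and "rotation" of the camera in the world. Camera axes: x right, y up, looking along -z (the intrinsics and any distortion apply to the point x, -y, -z); pixel columns grow to the right and rows downward; lengths in mm; the calibration is good to about 2 mm. A picture is of the moment at which its call begins.
- arm.finish_job(): hands the job in; it is judged then, once.
The state is a dict: "t": time; "qpos": joint angles; "joint_velocities": joint speeds; "joint_torque": joint torques, N m; "ee_pos": TCP position; "orientation": TCP orientation; "wrist_force": force on the tool from outside, world axes, zero at the start; "torque": the same for the moment, N m; "width": finger opening in mm; "gripper_force": force on a finger pad.
Only numpy, scipy, OpenCV 4.12 (cv2) and the standard library are available. Lean on these libraries where they do the work, as an engineer would, in place of code of your own. Each camera call takes 0.05 s, during which the arm holds its last target. There are 200 camera calls.

## Working session

There is one attempt and no reset: what is moved stays moved. The work goes in short steps, Python scripts to look and compute and a tool call to move; the robot and the scene stay as the last step left them, time stands still between calls to the robot, and variables do not carry over. Pictures are saved under pics/ and viewed, at most 10 in all, crops included, and the job is handed in when it is done.

Besides the shell and the picture viewer there is one more tool, called after ">>>" as name(argument=value, ...) on one line, values as JSON. servo_tool: Moves the arm, as the interface text tells. Its arguments: {"type":"object","properties":{"steps":{"type":"array","items":{"type":"array"}},"squeeze":{"type":"number"}},"required":["steps"]}

```bash
mkdir -p pics; python3 - <<'E'
from workcell import arm
import cv2,numpy as np
for n in("scene","top"):
    s=arm.snapshot(n);cv2.imwrite(f"pics/{n}0.png",s["pixels"]);np.savez(f"{n}0.npz",**s);print(n,s["xyz"],s["rotation"],s["K"])
print(arm.state())
E
```

```text
scene [ 756.86006272 -427.62807855  807.728579  ] [0.72168856 0.00213736 0.44190747] [[398.7364477    0.         314.68677407]
 [  0.         398.7364477  198.68262318]
 [  0.           0.           1.        ]]
top [ 235.93349165  135.17422808 1383.79513904] [ 0.17067904 -0.00179798 -1.55042243] [[419.36853704   0.         317.35929763]
 [  0.         419.36853704 200.02503918]
 [  0.           0.           1.        ]]
{'t': 0.1, 'qpos': array([ 1.25139521e+00,  4.80760560e-01,  1.59681032e+00,  2.41651751e-06,
        1.06507439e+00, -4.66162949e-02]), 'joint_velocities': array([ 6.06738227e-04, -3.27126525e-03, -3.20561842e-03,  4.78412521e-04,
       -9.39284250e-05,  5.83851355e-04]), 'joint_torque': array([ 5.30736324e-04, -9.52252078e+01, -4.31044185e+01, -1.88258773e-04,
        5.13448802e-03,  1.28375614e-04]), 'ee_pos': array([174.99835926, 625.63560951, 238.74231226]), 'orientation': array([-3.14054128e+00, -5.11616790e-05,  2.86880663e+00]), 'wrist_force': array([-0.46103299, -0.11975475, -0.82714136]), 'torque': array([-0.04230476,  0.00502328, -0.00100473]), 'gripper_force': 0.0, 'width': 85.52313111436976}
```

View pics/top0.png

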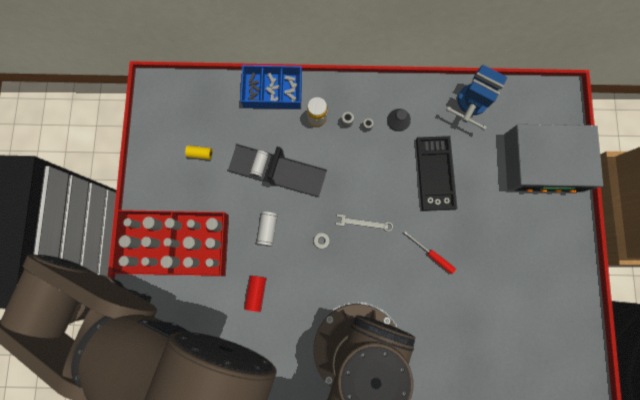

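View pics/scene0.png

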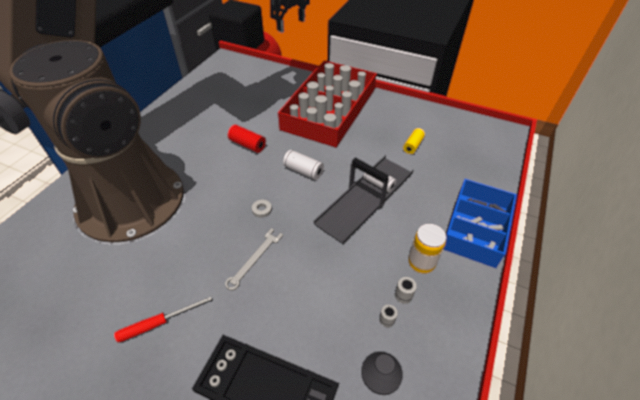

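The tray is at about (278,170) in the top view and the parts tray at about (436,173). There are two silver cylinders: a small one on the tray at (260,163), and a larger one on the bench at (266,229). The red one at (255,293) and the yellow one at (198,153) are ruled out by colour. The one meant is (260,163), the smaller silver one, lying on the tray. I'll measure it and confirm it in a crop.

```bash
cat > h.py <<'E'
import numpy as np,cv2
from scipy.spatial.transform import Rotation as R
def cloud(s):
    K=s["K"];d=s["depth"].astype(float);v,u=np.mgrid[:400,:640]
    P=np.stack([(u-K[0,2])/K[0,0]*d,-(v-K[1,2])/K[1,1]*d,-d],-1)
    W=P@R.from_euler('xyz',s["rotation"]).as_matrix().T+s["xyz"]
    W[d<=0]=np.nan;return W
def project(s,p):
    K=s["K"];c=(np.asarray(p,float)-s["xyz"])@R.from_euler('xyz',s["rotation"]).as_matrix()
    return np.array([K[0,2]+K[0,0]*c[0]/-c[2],K[1,2]+K[1,1]*c[1]/c[2]])
def rect(W,m):
    r=cv2.minAreaRect(W[m][:,:2].astype(np.float32));return np.round(cv2.boxPoints(r)),np.round(r[0],1),np.round(r[1],1),r[2]
E
python3 - <<'E'
from h import *
s=dict(np.load("top0.npz"));W=cloud(s);z=W[...,2]
print("bench",np.nanmedian(z[260:275,300:310]),"base-ish",W[340,360])
v,u=np.mgrid[:400,:640]
def box(a,b,c,d):return (u>=a)&(u<=b)&(v>=c)&(v<=d)
t=box(222,332,138,202)
print("tray all",rect(W,t&(z>6)));print("handle",rect(W,t&(z>100)),np.nanpercentile(z[t],[95,99,100]))
sp=t&(z>35)&(z<60);print("spacer",sp.sum(),rect(W,sp),np.nanmax(z[sp]))
p=box(408,462,130,216);print("parts",rect(W,p&(z>6)))
print("parts top",np.nanmedian(z[p&(z>6)]))
for r in range(136,212,3):print(r,[int(x) for x in np.nan_to_num(z[r,414:460:3])])
S=dict(np.load("scene0.npz"));W2=cloud(S);print("scene hdl",W2[183,370])
a=cv2.resize(s["pixels"][135:250,215:335],None,fx=4,fy=4,interpolation=2)
b=cv2.resize(s["pixels"][125:220,405:470],None,fx=4,fy=4,interpolation=2);b=cv2.copyMakeBorder(b,0,460-b.shape[0],0,0,0)
cv2.imwrite("pics/c1.png",np.hstack([a,b]))
E
```

```text
bench -1.0480143006207072 base-ish [ 84.2014532   31.94054963 376.34043771]
tray all (array([[463., 458.],
       [471., 108.],
       [686., 113.],
       [678., 463.]], dtype=float32), array([574.6, 285.5]), array([214.9, 350.3]), 1.2205297946929932)
handle (array([[518., 276.],
       [619., 251.],
       [624., 272.],
       [523., 297.]], dtype=float32), array([570.8, 273.9]), array([ 21.1, 104.5]), 76.21023559570312) [ 47.82606482 119.2089818  128.76761834]
spacer 298 (array([[518., 280.],
       [616., 253.],
       [639., 339.],
       [541., 366.]], dtype=float32), array([578.4, 309.4]), array([ 88.9, 101.8]), 74.83833312988281) 59.310747893053076
parts (array([[ 442., -172.],
       [ 448., -321.],
       [ 728., -310.],
       [ 722., -161.]], dtype=float32), array([ 585. , -240.9]), array([280.5, 149.3]), 2.2319304943084717)
parts top 12.820028400270417
136 [4, 0, 3, 0, -1, 5, -1, 0, 0, 0, 1, 23, -3, -1, 0, 1]
139 [-7, 22, 27, 26, 21, 25, 23, 21, 22, 23, 16, 17, 24, 2, -5, 1]
142 [3, 17, 30, 8, 11, 8, 13, 11, 12, 10, 8, 15, 22, 2, 0, 1]
145 [-3, 12, 26, 9, 13, 10, 10, 9, 
[... 747 characters left out ...]
 6, 2, 8, 18, 4, 2]
184 [0, -7, 14, 23, 7, 11, 6, 12, 2, 12, 7, 5, 6, 25, 4, 1]
187 [-2, 0, 7, 23, 9, 10, 8, 6, 5, 13, 9, 5, 7, 24, -6, -1]
190 [-2, 1, 3, 21, 10, 8, 4, 8, 9, 8, 3, 5, 11, 26, -1, 0]
193 [-1, -5, -1, 21, 22, 25, 21, 24, 23, 28, 27, 25, 24, 22, -3, -1]
196 [-6, 4, -2, 23, 13, 6, 7, 9, 8, 5, 10, 8, 9, 21, -3, 3]
199 [2, -1, -5, 20, 4, 20, 13, 10, 11, 9, 13, 19, 13, 20, 28, -3]
202 [-2, -2, 4, 22, 6, 17, 14, 15, 20, 6, 12, 15, 9, 15, 19, 3]
205 [-2, -4, -1, 20, 8, 6, 8, 12, 10, 14, 10, 12, 11, 13, 22, 0]
208 [-4, 0, -3, 22, 25, 21, 28, 25, 20, 26, 23, 22, 28, 25, 26, 2]
211 [-2, 2, 1, -1, 1, 0, -4, 0, 2, -1, 3, 0, -3, 0, -3, -6]
scene hdl [568.02900719 325.33780122   7.92146567]
```

View pics/c1.png

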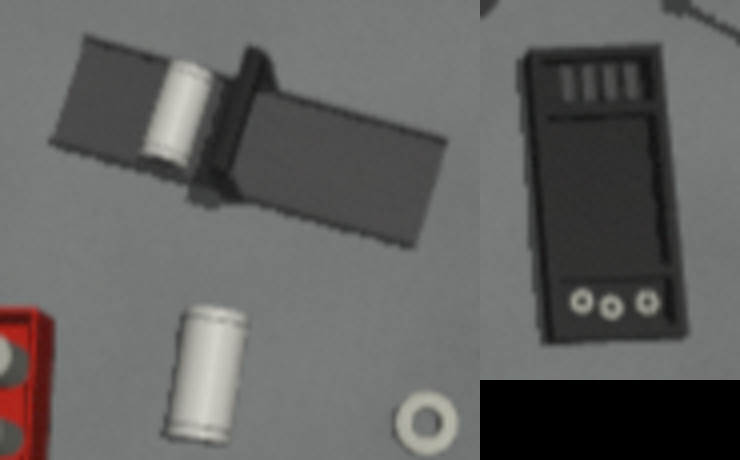

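The crop confirms it: the small silver cylinder on the tray is at about (178,112) in the crop, beside the handle, and the bench one is visibly bigger. Depth is noisy, so I'll refine using colour corners on planes of known height.

```bash
cat >> h.py <<'E'
def onplane(s,u,v,z):
    K=s["K"];d=R.from_euler('xyz',s["rotation"]).as_matrix()@np.array([(u-K[0,2])/K[0,0],-(v-K[1,2])/K[1,1],-1])
    return s["xyz"]+d*(z-s["xyz"][2])/d[2]
E
python3 - <<'E'
from h import *
s=dict(np.load("top0.npz"));W=cloud(s);z=W[...,2]
f=lambda x,y,ox,oy,h:onplane(s,(x+.5)/4-.5+ox,(y+.5)/4-.5+oy,h)[:2]
def show(n,c):
    c=np.array(c);print(n,c.round(0).tolist(),"ctr",c.mean(0).round(1),"sides",[round(float(np.linalg.norm(c[i]-c[i-1])),1) for i in range(4)],
     "dir01",np.degrees(np.arctan2(*(c[0]-c[1])[::-1])).round(2),"dir03",np.degrees(np.arctan2(*(c[0]-c[3])[::-1])).round(2))
show("tray",[f(x,y,215,135,22) for x,y in[(85,36),(50,145),(413,247),(447,138)]])
show("parts",[f(x-480,y,405,125,24) for x,y in[(529,48),(543,342),(688,335),(661,44)]])
show("pocket",[f(x-480,y,405,125,24) for x,y in[(546,117),(552,280),(667,272),(655,112)]])
v,u=np.mgrid[:400,:640];t=(u>222)&(u<332)&(v>138)&(v<202)
g=s["pixels"].min(-1);sp=t&(g>100)&(np.nan_to_num(z)>32)&(z<65)
sp=t&(s["pixels"].min(-1)>130)&(u>250)&(u<270)
q=np.argwhere(sp)[:,::-1].mean(0);print("spacer px",q,sp.sum(),onplane(s,*q,48))
h=t&(z>95);q=np.argwhere(h)[:,::-1].mean(0);print("handle px",q,h.sum(),onplane(s,*q,119),W[h].mean(0))
q=np.argwhere(h)[:,::-1].astype(np.float32);print(cv2.fitLine(np.array([onplane(s,*k,119)[:2] for k in q],np.float32),cv2.DIST_HUBER,0,.01,.01).ravel())
E
```

```text
tray [[658.0, 416.0], [563.0, 440.0], [483.0, 136.0], [576.0, 110.0]] ctr [569.9 275.5] sides [317.4, 97.9, 314.6, 96.7] dir01 -14.26 dir03 75.02
parts [[695.0, -194.0], [444.0, -201.0], [452.0, -320.0], [701.0, -306.0]] ctr [ 572.7 -255.3] sides [111.8, 251.0, 119.4, 248.9] dir01 1.48 dir03 93.01
pocket [[635.0, -207.0], [496.0, -209.0], [504.0, -304.0], [641.0, -299.0]] ctr [ 568.8 -255.1] sides [91.8, 139.1, 95.5, 136.7] dir01 0.8 dir03 93.91
spacer px [259.23293173 162.15261044] 249 [588.34361319 330.79187622  48.        ]
handle px [274.08374384 162.8817734 ] 203 [568.24050828 274.16815268 119.        ] [568.91603507 274.36530885 116.83477242]
[ 9.6209490e-01 -2.7271479e-01  5.6793719e+02  2.7440588e+02]
```

>>> servo_tool(steps=[[1,[-0.034,-0.0165,0],[0,0,0]],[1,[-0.034,-0.0165,0],[0,0,0]],[1,[-0.034,-0.0165,0],[0,0,0]],[1,[-0.034,-0.0165,0],[0,0,0]],[1,[-0.034,-0.0165,0],[0,0,0]],[1,[-0.034,-0.0165,0],[0,0,0]],[1,[-0.034,-0.0165,0],[0,0,0]],[1,[-0.034,-0.0165,0],[0,0,0]],[1,[-0.034,-0.0165,0],[0,0,0]],[1,[-0.034,-0.0165,0],[0,0,0]]], squeeze=100)

```text
t: 1.1
ee_pos: [458.9, 374.2, 239.1]
orientation: [-3.141, -0.0, 2.869]
wrist_force: [-0.3, 0.2, 0.3]
width: 85.4
gripper_force: 0.0
```

>>> servo_tool(steps=[[1,[-0.034,-0.0165,0],[0,0,0]],[1,[-0.034,-0.0165,0],[0,0,0]],[1,[-0.034,-0.0165,0],[0,0,0]],[1,[-0.032,-0.017,0],[0,0,-0.6]],[1,[0,0,0],[0,0,0]],[1,[0,0,0],[0,0,0]],[1,[0,0,0],[0,0,0]]])

```text
t: 1.8
ee_pos: [568.5, 275.7, 239.0]
orientation: [-3.141, -0.001, 2.879]
wrist_force: [-0.1, 0.7, 0.1]
width: 85.3
gripper_force: 0.0
```

```bash
python3 - <<'E'
from workcell import arm
import cv2,numpy as np
s=arm.snapshot("wrist");cv2.imwrite("pics/w1.png",s["pixels"]);np.savez("w1.npz",**s);print(s["xyz"],s["rotation"],s["K"])
st=arm.state();print(st["t"],st["ee_pos"],st["orientation"],st["qpos"],st["torque"],st["width"])
E
```

```text
[489.51532938 296.80327167 373.73405314] [-3.19822402e-01  2.33736375e-04  1.30813501e+00] [[336.23055743   0.         322.3665228 ]
 [  0.         336.23055743 198.1915678 ]
 [  0.           0.           1.        ]]
1.85 [568.38898578 275.93300312 239.11890575] [-3.14137153e+00 -5.94287530e-04  2.87995870e+00] [ 4.03866394e-01  4.55156608e-01  1.63999528e+00  2.22880702e-04
  1.04704479e+00 -9.05407575e-01] [-0.0067016   0.01320498 -0.04789262] 85.40057262874281
```

View pics/w1.png

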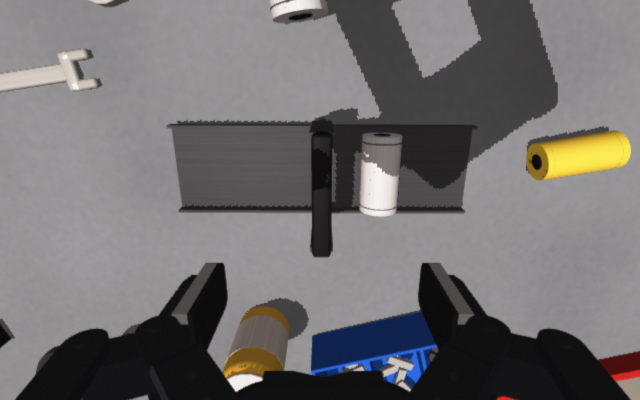

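The wrist view shows the handle bar vertical at column 321 (rows 133–250). The tray flanges are horizontal at rows 125 and 211, so the yaw is right. The spacer is at (380,172).

```bash
python3 - <<'E'
from h import *
s=dict(np.load("w1.npz"));e=np.array([568.39,275.93])
y=2.87996;ax=np.array([np.cos(y),np.sin(y)]);ay=np.array([np.sin(y),-np.cos(y)])
def t(n,u,v,z):
    p=onplane(s,u,v,z)[:2]-e;print(n,"tool x,y",(p@ax).round(1),(p@ay).round(1))
t("far L",167,125,22);t("far R",476,126,22);t("near L",180,211,22);t("near R",464,211,22)
t("bar top near",321,235,120);t("bar bot near",321,255,98);t("bar top far",321,135,120)
t("bar left",311.5,200,120);t("bar right",331.5,200,120)
t("spacer",380,172,31)
E
```

```text
far L tool x,y 44.5 -160.1
far R tool x,y 43.2 157.7
near L tool x,y -49.8 -159.4
near R tool x,y -50.1 157.6
bar top near tool x,y -34.4 -1.5
bar bot near tool x,y -64.5 -1.7
bar top far tool x,y 47.4 -1.4
bar left tool x,y -4.0 -9.0
bar right tool x,y -4.0 6.9
spacer tool x,y -3.1 59.9
```

>>> servo_tool(steps=[[1,[-0.003,-0.001,0.02],[0,0,0]],[1,[0,0,0.025],[0,0,0]],[1,[0,0,0.025],[0,0,0]],[1,[0,0,0.025],[0,0,0]],[1,[0,0,0.02],[0,0,0]],[1,[0,0,0.015],[0,0,0]],[1,[0,0,0.01],[0,0,0]],[1,[0,0,0],[0,0,0]],[0.5,[0,0,0],[0,0,0]],[0.3,[0,0,0],[0,0,0]]])

```text
t: 2.85
ee_pos: [572.4, 273.9, 100.3]
orientation: [3.141, 0.001, 2.879]
wrist_force: [-0.6, -0.5, -0.1]
width: 59.1
gripper_force: 0.0
```

>>> servo_tool(steps=[[0.1,[0,0,0],[0,0,0]],[0,[0,0,0],[0,0,0]],[0,[0,0,0],[0,0,0]],[0,[0,0,0],[0,0,0]],[0,[0,0,0],[0,0,0]],[0,[0,0,0],[0,0,0]]], squeeze=100)

```text
t: 3.45
ee_pos: [572.1, 273.7, 100.0]
orientation: [3.141, 0.001, 2.879]
wrist_force: [-1.8, -0.2, 6.8]
width: 14.6
gripper_force: 98.2
```

```bash
cat >> h.py <<'E'
def look(save=None,n=4):
    "spacer y in tray frame (mm) relative to tool, over n wrist pictures; velocity"
    from workcell import arm
    out=[]
    for i in range(n):
        st=arm.state();s=arm.snapshot("wrist");px=s["pixels"]
        m=(px.min(-1)>95)&(px.max(-1).astype(int)-px.min(-1)<40);m=m.astype(np.uint8)
        m[:VR[0]]=0;m[VR[1]:]=0;m[:,:UR[0]]=0;m[:,UR[1]:]=0
        k,l,stt,c=cv2.connectedComponentsWithStats(m);j=1+np.argmax(stt[1:,4]) if k>1 else 0
        out.append((st["t"],c[j][0],c[j][1],stt[j][4],stt[j][0],stt[j][0]+stt[j][2]))
    if save:cv2.imwrite(f"pics/{save}.png",px);np.savez(save+".npz",**s)
    for o in out:print(np.round(o,2).tolist())
    st=arm.state();print(np.round(st["ee_pos"],1),np.round(st["orientation"],4),st["width"],st["wrist_force"].round(1),st["torque"].round(3))
VR=(80,320);UR=(60,600)
E
python3 -c "
from h import *
look('w2',2)"
```

```text
[3.45, 182.89, 189.38, 54672.0, 60.0, 370.0]
[3.5, 182.99, 189.33, 54711.0, 60.0, 370.0]
[572.1 273.7 100. ] [3.1411e+00 5.0000e-04 2.8791e+00] 14.476719769336219 [-1.2  0.   7.5] [-0.043  0.293 -0.151]
```

View pics/w2.png

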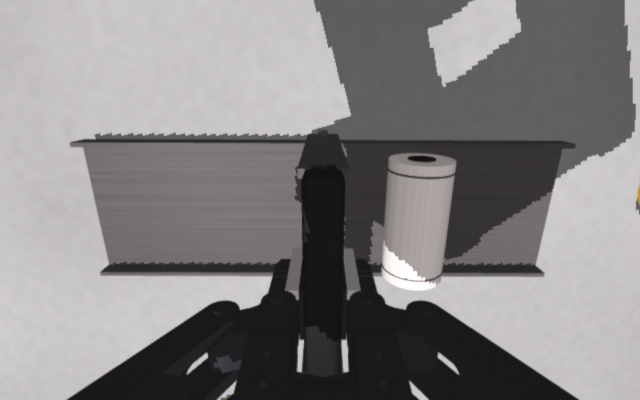

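The bar is gripped, with the pads at columns 300 and 345. The spacer is at about (418,220) and the tray ends at columns 72–574. The lighting makes a colour mask unreliable, so I'll fit a circle to the wrist depth in the tool frame instead.

```bash
cat >> h.py <<'E'
from scipy.optimize import least_squares
def toolpts(s,st):
    T=R.from_euler('xyz',st["orientation"]).as_matrix();return (cloud(s)-st["ee_pos"])@T
def fit(s,st,Z0=100.):
    "Z0: TCP height above tray origin"
    P=toolpts(s,st);x,y,z=P[...,0],P[...,1],Z0-P[...,2]
    m=(abs(x)<36)&(abs(y)<165)&(z>28)&(z<56);Y,Zz=y[m],z[m]
    if m.sum()<40:return np.nan,m.sum(),0,0
    r=least_squares(lambda a:np.hypot(Y-a[0],Zz-31-a[1])-20,[np.median(Y),0],loss="soft_l1",f_scale=2)
    return r.x[0],m.sum(),r.x[1],np.median(abs(r.fun))
def look(n=4,save=None):
    from workcell import arm
    D=[]
    for i in range(n):
        st=arm.state();s=arm.snapshot("wrist");D.append((st["t"],)+fit(s,st))
    D=np.array(D)
    if save:cv2.imwrite(f"pics/{save}.png",s["pixels"]);np.savez(save+".npz",**s)
    print("y",D[:,1].round(1),"n",int(D[-1,2]),"dz,res",D[:,3:].mean(0).round(1))
    if n>2:
        p=np.polyfit(D[:,0]-D[-1,0],D[:,1],1);print("y now %.1f v %.1f mm/s"%(p[1],p[0]))
    st=arm.state();print(round(st["t"],2),np.round(st["ee_pos"],1),np.round(st["orientation"],4),round(float(st["width"]),1),st["torque"].round(3))
E
python3 - <<'E'
from h import *
from workcell import arm
look(3)
s=dict(np.load("w2.npz"));st=arm.state();T=R.from_euler('xyz',st["orientation"]).as_matrix()
for u,v in[(72,143),(574,143),(102,274),(544,274)]:print(((onplane(s,u,v,22)-st["ee_pos"])@T).round(1))
P=toolpts(s,st)
for a in(-130,-100,-50,100,130):
    m=(abs(P[...,0])<30)&(abs(P[...,1]-a)<12);print(a,np.nanmedian(P[m][:,2]).round(2),m.sum(),np.nanstd(P[m][:,2]).round(1))
E
```

```text
y [60.6 60.6 60.6] n 6965 dz,res [-0.1  0.3]
y now 60.6 v 0.2 mm/s
3.7 [572.1 273.6 100. ] [3.1411e+00 5.0000e-04 2.8790e+00] 14.6 [-0.04   0.254 -0.105]
[  48.1 -158.2   77.9]
[ 47.9 158.9  78. ]
[ -46.1 -158.8   77.9]
[-46.4 159.5  78.1]
-130 88.93 2691 0.6
-100 88.94 2682 0.6
-50 -58.47 8277 71.7
100 89.0 2442 0.6
130 89.03 2684 0.6
```

>>> servo_tool(steps=[[0,[0,0,-0.004],[0,0,0]],[0,[0,0,-0.008],[0,0,0]],[0,[0,0,-0.012],[0,0,0]],[0,[0,0,-0.014],[0,0,0]],[0,[0,0,-0.014],[0,0,0]],[0,[0,0,-0.014],[0,0,0]],[0,[0,0,-0.014],[0,0,0]],[0,[0,0,-0.012],[0,0,0]],[0,[0,0,-0.008],[0,0,0]],[0,[0,0,-0.004],[0,0,0]]])

```text
t: 4.7
ee_pos: [572.1, 273.7, 204.3]
orientation: [3.141, 0.001, 2.879]
wrist_force: [-0.3, 0.3, -7.3]
width: 14.5
gripper_force: 97.8
```

```bash
python3 -c "
from h import *
look(4)"
```

```text
y [69.8 70.5 71.3 72.3] n 7040 dz,res [-0.3  0.3]
y now 72.2 v 16.6 mm/s
4.9 [571.6 273.4 202.8] [-3.1411e+00 -6.0000e-04  2.8792e+00] 14.1 [-0.219  0.064 -0.054]
```

>>> servo_tool(steps=[[0,[0,0,0],[-1.15,0,0]],[0,[0,0,0],[0,0,0]],[0,[0,0,0],[0,0,0]],[0,[0,0,0],[0,0,0]],[0,[0,0,0],[0,0,0]],[0,[0,0,0],[0,0,0]],[0,[0,0,0],[0,0,0]]])

```text
t: 5.6
ee_pos: [571.8, 273.6, 203.3]
orientation: [3.122, -0.0, 2.879]
wrist_force: [-0.1, 0.2, -6.7]
width: 14.5
gripper_force: 97.8
```

```bash
python3 -c "
from h import *
look(4)"
```

```text
y [62.5 60.  57.2 54.2] n 6902 dz,res [-0.2  0.3]
y now 54.3 v -55.5 mm/s
5.8 [571.8 273.6 203.3] [3.1215 0.     2.8793] 14.6 [-0.201  0.087  0.038]
```

>>> servo_tool(steps=[[0,[0,0,0],[1.3,0,0]],[0,[0,0,0],[0,0,0]],[0,[0,0,0],[0,0,0]],[0,[0,0,0],[0,0,0]],[0,[0,0,0],[0,0,0]],[0,[0,0,0],[0,0,0]],[0,[0,0,0],[0,0,0]],[0,[0,0,0],[0,0,0]]])

```text
t: 6.6
ee_pos: [571.9, 273.5, 203.3]
orientation: [-3.139, 0.0, 2.879]
wrist_force: [-0.2, -0.2, -6.6]
width: 14.3
gripper_force: 97.9
```

```bash
python3 -c "
from h import *
look(4)"
```

```text
y [10.5  8.8  7.2  5.8] n 1538 dz,res [-0.   0.3]
y now 5.7 v -31.6 mm/s
6.8 [571.9 273.6 203.3] [-3.139   0.      2.8793] 14.5 [ 0.011  0.001 -0.046]
```

>>> servo_tool(steps=[[0,[0,0,0],[0.25,0,0]],[0,[0,0,0],[0,0,0]],[0,[0,0,0],[0,0,0]],[0,[0,0,0],[0,0,0]],[0,[0,0,0],[-0.58,0,0]],[0,[0,0,0],[0,0,0]]])

```text
t: 7.4
ee_pos: [571.8, 273.4, 203.3]
orientation: [3.138, -0.0, 2.879]
wrist_force: [-0.0, -0.4, -7.0]
width: 14.1
gripper_force: 97.9
```

```bash
python3 -c "
from h import *
look(4)"
```

```text
y [-3.5 -3.9 -4.2 -4.7] n 1509 dz,res [-0.1  0.2]
y now -4.7 v -8.0 mm/s
7.6 [571.8 273.5 203.3] [ 3.1385 -0.      2.8791] 14.2 [ 0.109 -0.006  0.02 ]
```

>>> servo_tool(steps=[[0,[0,-0.0005,0],[-0.45,0,0]],[0,[0,-0.0014,0],[0,0,0]],[0,[0,-0.0023,0],[0,0,0]],[0,[0,-0.0032,0],[0,0,0]],[0,[0,-0.0041,0],[0,0,0]],[0,[0,-0.005,0],[0,0,0]],[0,[0,-0.0059,0],[0,0,0]],[0,[0,-0.0068,0],[0,0,0]],[0,[0,-0.0077,0],[0,0,0]],[0,[0,-0.0086,0],[0.45,0,0]]])

```text
t: 8.6
ee_pos: [559.8, 228.8, 202.8]
orientation: [3.139, 0.0, 2.879]
wrist_force: [-0.1, -0.6, -6.6]
width: 14.1
gripper_force: 97.9
```

>>> servo_tool(steps=[[0,[-0.0005,-0.009,0],[0,0,-0.5]],[0,[-0.0008,-0.009,0],[0,0,-1]],[0,[-0.0008,-0.009,0],[0,0,-1]],[0,[-0.0008,-0.009,0],[0,0,-1]],[0,[-0.0008,-0.009,0],[0,0,-1]],[0,[-0.0008,-0.009,0],[0,0,-1]],[0,[-0.0008,-0.009,0],[0,0,-1]],[0,[-0.0008,-0.009,0],[0,0,-1]],[0,[-0.0008,-0.009,0],[0,0,-1]],[0,[-0.0008,-0.009,0],[0,0,-1]]])

```text
t: 9.6
ee_pos: [550.3, 139.1, 202.6]
orientation: [3.139, 0.001, 3.046]
wrist_force: [0.2, -0.3, -5.7]
width: 14.2
gripper_force: 97.9
```

>>> servo_tool(steps=[[0,[-0.0008,-0.009,0],[0,0,-1]],[0,[-0.0008,-0.009,0],[0,0,-1]],[0,[-0.0008,-0.009,0],[0,0,-1]],[0,[-0.0008,-0.009,0],[0,0,-1]],[0,[-0.0008,-0.009,0],[0,0,-1]],[0,[-0.0008,-0.009,0],[0,0,-1]],[0,[-0.0008,-0.009,0],[0,0,-1]],[0,[-0.0005,-0.009,0],[0,0,-0.9]]])

```text
t: 10.4
ee_pos: [553.9, 67.0, 202.4]
orientation: [3.139, 0.001, -3.099]
wrist_force: [-0.2, 0.9, -6.3]
width: 14.3
gripper_force: 97.9
```

>>> servo_tool(steps=[[0,[0,-0.0086,0],[0.5,0,0]],[0,[0,-0.0077,0],[0,0,0]],[0,[0,-0.0068,0],[0,0,0]],[0,[0,-0.0059,0],[0,0,0]],[0,[0,-0.005,0],[0,0,0]],[0,[0,-0.0041,0],[0,0,0]],[0,[0,-0.0032,0],[0,0,0]],[0,[0,-0.0023,0],[0,0,0]],[0,[0,-0.0014,0],[0,0,0]],[0,[0,-0.0005,0],[-0.5,0,0]]])

```text
t: 11.4
ee_pos: [555.9, 22.5, 202.5]
orientation: [3.138, 0.001, -3.1]
wrist_force: [0.5, 0.2, -6.7]
width: 14.6
gripper_force: 97.9
```

```bash
python3 -c "
from h import *
look(4)"
```

```text
y [-116.2 -119.4 -122.7 -126. ] n 7573 dz,res [-0.6  0.4]
y now -126.0 v -65.8 mm/s
11.6 [555.9  22.4 202.5] [ 3.1385e+00  9.0000e-04 -3.1004e+00] 14.0 [ 0.334 -0.012 -0.023]
```

>>> servo_tool(steps=[[0,[0,0,0],[6.5,0,0]],[0,[0,0,0],[0,0,0]],[0,[0,0,0],[-5.9,0,0]],[0,[0,0,0],[0,0,0]]])

```text
t: 12.0
ee_pos: [556.2, 22.1, 202.7]
orientation: [-3.139, 0.002, -3.1]
wrist_force: [-0.6, -1.1, -6.5]
width: 14.4
gripper_force: 98.9
```

```bash
python3 -c "
from h import *
look(3)"
```

```text
y [-130.3 -128.1 -126.5] n 7562 dz,res [-0.7  0.4]
y now -126.4 v 37.9 mm/s
12.15 [555.8  21.8 202.5] [-3.1329e+00  7.0000e-04 -3.1015e+00] 13.9 [ 0.304  0.012 -0.001]
```

>>> servo_tool(steps=[[0,[0,0,0],[0.2,0,0]],[0,[0,0,0],[0,0,0]],[0,[0,0,0],[0,0,0]],[0,[0,0,0],[0,0,0]],[0,[0,0,0],[0,0,0]],[0,[0,0,0],[0,0,0]]])

```text
t: 12.75
ee_pos: [555.9, 22.4, 202.5]
orientation: [-3.131, 0.001, -3.1]
wrist_force: [0.1, -0.4, -6.8]
width: 14.3
gripper_force: 98.9
```

```bash
python3 -c "
from h import *
look(4)"
```

```text
y [-100.4  -97.8  -95.2  -92.5] n 7231 dz,res [-0.5  0.3]
y now -92.5 v 52.5 mm/s
12.95 [555.9  22.3 202.5] [-3.1306e+00  9.0000e-04 -3.1003e+00] 14.1 [0.254 0.068 0.012]
```

>>> servo_tool(steps=[[0,[0,0,0],[-0.3,0,0]],[0,[0,0,0],[0,0,0]],[0,[0,0,0],[0,0,0]],[0,[0,0,0],[0,0,0]],[0,[0,0,0],[0,0,0]]])

```text
t: 13.45
ee_pos: [555.9, 22.3, 202.5]
orientation: [-3.136, 0.001, -3.1]
wrist_force: [0.1, 1.1, -7.1]
width: 14.2
gripper_force: 98.9
```

```bash
python3 -c "
from h import *
look(4)"
```

```text
y [-61.6 -58.8 -56.  -53.2] n 6893 dz,res [-0.2  0.3]
y now -53.2 v 56.3 mm/s
13.65 [555.9  22.4 202.5] [-3.1358e+00  9.0000e-04 -3.1002e+00] 14.2 [ 0.138  0.039 -0.056]
```

>>> servo_tool(steps=[[0,[0,0,0],[-0.52,0,0]],[0,[0,0,0],[0,0,0]],[0,[0,0,0],[0,0,0]],[0,[0,0,0],[0,0,0]],[0,[0,0,0],[0,0,0]],[0,[0,0,0],[0,0,0]],[0,[0,0,0],[0,0,0]],[0,[0,0,0],[0,0,0]]])

```text
t: 14.45
ee_pos: [555.9, 22.4, 202.5]
orientation: [3.138, 0.001, -3.1]
wrist_force: [0.4, -0.7, -7.3]
width: 14.4
gripper_force: 98.9
```

```bash
python3 -c "
from h import *
look(4)"
```

```text
y [-18.4 -17.3 -16.2 -15.1] n 2865 dz,res [-0.1  0.3]
y now -15.1 v 21.9 mm/s
14.65 [555.9  22.3 202.5] [ 3.1383e+00  9.0000e-04 -3.1002e+00] 14.3 [ 0.072  0.029 -0.021]
```

>>> servo_tool(steps=[[0,[0,0,0],[0,0,0]],[0,[0,0,0],[0,0,0]],[0,[0,0,0],[0,0,0]],[0,[0,0,0],[0,0,0]],[0,[0,0,0],[0,0,0]],[0,[0,0,0],[0.19,0,0]]])

```text
t: 15.25
ee_pos: [555.9, 22.3, 202.5]
orientation: [-3.142, 0.001, -3.1]
wrist_force: [0.7, 0.8, -6.1]
width: 14.4
gripper_force: 98.9
```

```bash
python3 -c "
from h import *
look(5)"
```

```text
y [-8.2 -8.1 -8.  -7.8 -7.6] n 1798 dz,res [-0.   0.3]
y now -7.6 v 3.0 mm/s
15.5 [555.9  22.4 202.5] [ 3.1416e+00  1.0000e-03 -3.1002e+00] 14.4 [ 0.055 -0.007  0.043]
```

>>> servo_tool(steps=[[0,[0,0,0],[0.04,0,0]],[0,[0,0,0],[0,0,0]],[0,[0,0,0],[0,0,0]],[0,[0,0,0],[0,0,0]],[0,[0,0,0],[0,0,0]],[0,[0,0,0],[0,0,0]],[0,[0,0,0],[0,0,0]],[0,[0,0,0],[0,0,0]]])

```text
t: 16.3
ee_pos: [555.9, 22.3, 202.5]
orientation: [-3.141, 0.001, -3.1]
wrist_force: [-0.4, 0.3, -6.9]
width: 14.2
gripper_force: 98.9
```

```bash
python3 -c "
from h import *
look(5)"
```

```text
y [-4.  -3.8 -3.5 -3.1 -2.8] n 1501 dz,res [-0.1  0.2]
y now -2.8 v 6.0 mm/s
16.55 [555.9  22.3 202.5] [-3.1409e+00  9.0000e-04 -3.1002e+00] 14.6 [-0.009  0.041  0.009]
```

>>> servo_tool(steps=[[0,[0,0,0],[-0.1,0,0]],[0,[0,0,0],[0,0,0]],[0,[0,0,0],[0,0,0]],[0,[0,0,0],[0,0,0]],[0,[0,0,0],[0,0,0]],[0,[0,0,0],[0,0,0]],[0,[0,0,0],[0,0,0]],[0,[0,0,0],[0,0,0]],[0,[0,0,0],[0.04,0,0]]])

```text
t: 17.45
ee_pos: [555.9, 22.3, 202.5]
orientation: [3.141, 0.001, -3.1]
wrist_force: [0.4, 0.0, -5.7]
width: 14.3
gripper_force: 98.9
```

```bash
python3 -c "
from h import *
look(5)"
```

```text
y [1.  1.  1.1 1.1 1.2] n 1471 dz,res [-0.1  0.2]
y now 1.2 v 1.2 mm/s
17.7 [555.9  22.4 202.5] [ 3.1412e+00  9.0000e-04 -3.1002e+00] 14.6 [-0.039  0.058 -0.041]
```

>>> servo_tool(steps=[[0,[0,0,0],[0,0,0]],[0,[0,0,0],[0,0,0]],[0,[0,0,0],[0,0,0]],[0,[0,0,0],[0,0,0]],[0,[0,0,0],[0,0,0]],[0,[0,0,0],[0,0,0]],[0,[0,0,0],[0,0,0]],[0,[0,0,0],[0,0,0]],[0,[0,0,0],[0,0,0]],[0,[0,0,0],[0,0,0]]])

```text
t: 18.7
ee_pos: [555.9, 22.3, 202.5]
orientation: [3.141, 0.001, -3.1]
wrist_force: [-0.6, 0.4, -7.8]
width: 14.0
gripper_force: 98.9
```

```bash
python3 -c "
from h import *
look(5,'w3')"
```

```text
y [2.5 2.6 2.6 2.7 2.7] n 1467 dz,res [-0.1  0.2]
y now 2.7 v 1.1 mm/s
18.95 [555.9  22.3 202.5] [ 3.1412e+00  9.0000e-04 -3.1003e+00] 14.2 [-0.025 -0.015 -0.039]
```

View pics/w3.png

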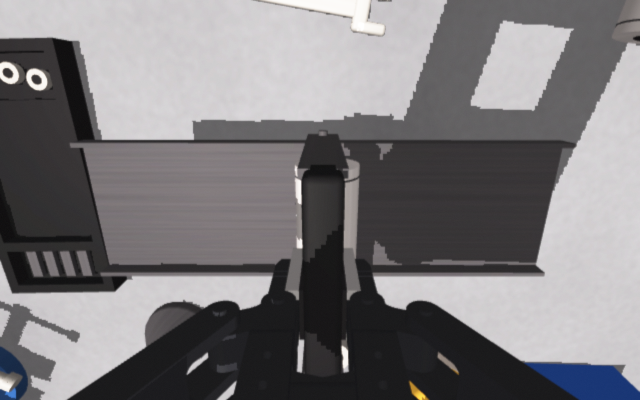

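The spacer is steady at the middle, with its edges showing on both sides of the bar at columns 296 and 358. The parts tray is at the left, with its top right edge running from about (53,39) to (113,290) and the pocket between rows ~97 and ~245. I'll compare that with my pocket estimate.

```bash
python3 - <<'E'
from h import *
s=dict(np.load("w3.npz"));W=cloud(s)
for n,u,v in[("outer edge near base",53,39),("outer edge far",113,290)]:print(n,onplane(s,u,v,24).round(1))
c=np.array([570,-256]);a=np.radians(2.4);ex=np.array([np.cos(a),np.sin(a)]);ey=np.array([-np.sin(a),np.cos(a)])
for x in(-75,-65,65,75):
    for y in(46,56):print(x,y,project(s,np.r_[c+ex*x+ey*y,24]).round(0))
z=W[...,2]
for r in(60,85,90,95,100,105,235,240,245,250,255,285):print(r,[int(k) for k in np.nan_to_num(z[r,0:125:5])])
# rim points
v,u=np.mgrid[:400,:640];m=(u<125)&(z>20)&(z<28);P=W[m];q=P[:,:2]
print(m.sum())
# outer +y edge per x bin
for x0 in range(440,700,20):
    k=(abs(q[:,0]-x0)<10)
    if k.sum()>20:print(x0,np.percentile(q[k,1],[2,95,99]).round(1))
E
```

```text
outer edge near base [ 445.4 -210.4   24. ]
outer edge far [ 691.7 -198.    24. ]
-75 46 [61. 98.]
-75 56 [72. 98.]
-65 46 [ 64. 109.]
-65 56 [ 75. 109.]
65 46 [ 95. 240.]
65 56 [105. 240.]
75 46 [ 97. 249.]
75 56 [107. 249.]
60 [11, 8, 10, 11, 9, 10, 9, 9, 8, 10, 24, 24, 20, 14, 7, 1, 0, 0, 0, -2, 0, 0, 0, 1, 0]
85 [10, 9, 11, 11, 10, 11, 16, 16, 18, 17, 11, 24, 23, 21, 16, 9, 1, 0, 0, 0, -1, 0, 1, 0, 0]
90 [10, 10, 10, 9, 9, 10, 8, 10, 10, 9, 9, 23, 24, 23, 16, 10, 5, 0, 0, 1, 0, 1, 0, 0, 0]
95 [9, 9, 10, 9, 10, 9, 10, 10, 10, 9, 11, 23, 22, 23, 19, 11, 5, 0, 0, 0, 0, 0, 0, 0, -1]
100 [17, 21, 23, 24, 24, 23, 23, 25, 24, 22, 23, 23, 24, 24, 20, 13, 7, 1, 0, 0, 0, 0, 0, 0, 0]
105 [22, 24, 23, 23, 23, 23, 23, 24, 23, 23, 24, 25, 24, 25, 21, 16, 9, 1, -1, 0, 0, 0, 0, 0, 0]
235 [23, 19, 13, 10, 9, 10, 9, 9, 10, 10, 9, 9, 11, 8, 9, 10, 9, 9, 10, 22, 23, 114, 111, 112, 114]
240 [23, 21, 17, 17, 17, 16, 18, 18, 17, 17, 17, 19, 20, 19, 19, 19, 19, 20, 20, 23, 23, 114, 113, 113, 113]
245 [22, 23, 23, 23, 24, 23, 25, 23, 24, 22, 24, 23, 24, 24, 23, 23, 23, 23, 23, 22, 24, 113, 112, 113, 113]
250 [23, 23, 23, 23, 24, 24, 0, 25, 24, 23, 23, 23, 24, 24, 23, 24, 24, 24, 22, 24, 23, 22, 114, 113, 114]
255 [23, 24, 21, 17, 11, 9, 13, 14, 10, 14, 15, 12, 9, 14, 14, 9, 15, 16, 9, 10, 23, 23, 112, 113, 113]
285 [0, 0, 24, 22, 24, 23, 23, 24, 23, 23, 23, 23, 23, 25, 23, 23, 24, 23, 23, 24, 23, 23, 24, 20, 14]
6799
440 [-254.5 -211.2 -210.4]
460 [-255.7 -210.1 -209.4]
480 [-219.2 -208.7 -208.1]
500 [-268.4 -208.1 -207.3]
520 [-216.7 -206.2 -205.6]
540 [-215.6 -205.1 -204.5]
560 [-214.4 -203.8 -203.3]
580 [-213.3 -202.9 -202.3]
600 [-212.3 -201.6 -201. ]
620 [-303.1 -200.6 -200. ]
640 [-304.4 -201.8 -199.6]
660 [-309.5 -199.8 -198.8]
680 [-308.8 -198.1 -196.7]
```

>>> servo_tool(steps=[[0,[0,0,0.003],[-0.02,0,-0.1]],[0,[0,0,0.006],[0,0,-0.1]],[0,[0,0,0.008],[0,0,-0.1]],[0,[0,0,0.009],[0,0,-0.1]],[0,[0,0,0.008],[0,0,-0.1]],[0,[0,0,0.008],[0,0,-0.1]],[0,[0,0,0.008],[0,0,-0.1]],[0,[0,0,0.008],[0,0,-0.1]],[0,[0,0,0.006],[0,0,-0.1]],[0,[0,0,0.003],[0,0,0]]])

```text
t: 19.95
ee_pos: [555.7, 22.4, 134.7]
orientation: [3.141, 0.0, -3.084]
wrist_force: [1.1, -0.2, -6.3]
width: 14.6
gripper_force: 98.9
```

```bash
python3 -c "
from h import *
look(4)"
```

```text
y [2.5 2.5 2.4 2.3] n 1460 dz,res [-0.1  0.2]
y now 2.3 v -1.3 mm/s
20.15 [556.1  22.4 135.7] [ 3.1409e+00  1.2000e-03 -3.0846e+00] 14.3 [ 0.004  0.02  -0.001]
```

>>> servo_tool(steps=[[0,[0,-0.0003,0],[-0.31,0,0]],[0,[0,-0.0009,0],[0,0,0]],[0,[0,-0.0015,0],[0,0,0]],[0,[0,-0.0021,0],[0,0,0]],[0,[0,-0.0027,0],[0,0,0]],[0,[0,-0.0033,0],[0,0,0]],[0,[0,-0.0039,0],[0,0,0]],[0,[0,-0.0045,0],[0,0,0]],[0,[0,-0.0051,0],[0,0,0]],[0,[0,-0.0057,0],[0,0,0]]])

```text
t: 21.15
ee_pos: [557.7, -8.0, 135.3]
orientation: [3.135, 0.001, -3.085]
wrist_force: [1.2, 0.2, -7.0]
width: 14.4
gripper_force: 98.9
```

>>> servo_tool(steps=[[0,[0,-0.006,0],[0.35,0,0]],[0,[0,-0.006,0],[0,0,0]],[0,[0,-0.006,0],[0,0,0]],[0,[0,-0.006,0],[0,0,0]],[0,[0,-0.006,0],[0,0,0]],[0,[0,-0.0057,0],[0.35,0,0]],[0,[0,-0.0051,0],[0,0,0]],[0,[0,-0.0045,0],[0,0,0]],[0,[0,-0.0039,0],[0,0,0]],[0,[0,-0.0033,0],[0,0,0]]])

```text
t: 22.15
ee_pos: [560.7, -60.3, 135.4]
orientation: [-3.136, 0.001, -3.085]
wrist_force: [-0.2, 0.4, -7.2]
width: 14.7
gripper_force: 98.9
```

>>> servo_tool(steps=[[0,[0,-0.0027,0],[0,0,0]],[0,[0,-0.0021,0],[0,0,0]],[0,[0,-0.0015,0],[0,0,0]],[0,[0,-0.0009,0],[0,0,0]],[0,[0,-0.0003,0],[-0.35,0,0]]])

```text
t: 22.65
ee_pos: [561.1, -67.3, 135.4]
orientation: [3.141, 0.001, -3.084]
wrist_force: [1.0, -0.4, -7.1]
width: 14.3
gripper_force: 98.9
```

```bash
python3 -c "
from h import *
look(4)"
```

```text
y [6.  6.1 6.2 6.3] n 1552 dz,res [0.  0.3]
y now 6.3 v 2.1 mm/s
22.85 [561.1 -67.5 135.4] [ 3.1415e+00  9.0000e-04 -3.0846e+00] 14.4 [-0.056  0.019 -0.024]
```

>>> servo_tool(steps=[[0,[0,0,0.002],[-0.7,0,0]],[0,[0,0,0.002],[0,0,0]],[0,[0,0,0],[0,0,0]],[0,[0,0,0],[0,0,0]],[0,[0,0,0],[0,0,0]],[0,[0,0,0],[0,0,0]],[0,[0,0,0],[0,0,0]],[0,[0,0,0],[0,0,0]],[0,[0,0,0],[0.85,0,0]]])

```text
t: 23.75
ee_pos: [561.2, -67.7, 131.5]
orientation: [-3.139, 0.001, -3.085]
wrist_force: [-0.4, -0.6, -6.9]
width: 14.3
gripper_force: 98.9
```

```bash
python3 -c "
from h import *
look(3)"
```

```text
y [-16.9 -19.5 -22.1] n 4014 dz,res [-0.1  0.3]
y now -22.1 v -51.9 mm/s
23.9 [561.1 -67.2 131.5] [-3.1387e+00  9.0000e-04 -3.0841e+00] 14.3 [ 0.075 -0.01   0.014]
```

>>> servo_tool(steps=[[0,[0,0,0],[0.14,0,0]],[0,[0,0,0],[0,0,0]],[0,[0,0,0],[0,0,0]],[0,[0,0,0],[0,0,0]],[0,[0,0,0],[0,0,0]],[0,[0,0,0],[0,0,0]],[0,[0,0,0],[0,0,0]],[0,[0,0,0],[0,0,0]],[0,[0,0,0],[0,0,0]],[0,[0,0,0],[0,0,0]]])

```text
t: 24.9
ee_pos: [561.1, -67.4, 131.4]
orientation: [-3.137, 0.001, -3.085]
wrist_force: [-0.8, -0.5, -8.2]
width: 14.4
gripper_force: 98.9
```

```bash
python3 -c "
from h import *
look(3)"
```

```text
y [-49.7 -50.1 -50.4] n 6855 dz,res [-0.2  0.3]
y now -50.4 v -7.3 mm/s
25.05 [561.1 -67.4 131.4] [-3.1365e+00  9.0000e-04 -3.0845e+00] 14.3 [ 0.073  0.044 -0.022]
```

>>> servo_tool(steps=[[0,[0,0,0],[-0.6,0,0]],[0,[0,0,0],[0,0,0]],[0,[0,0,0],[0,0,0]],[0,[0,0,0],[0,0,0]],[0,[0,0,0],[0,0,0]],[0,[0,0,0],[0,0,0]],[0,[0,0,0],[0,0,0]],[0,[0,0,0],[0,0,0]],[0,[0,0,0],[0.45,0,0]]])

```text
t: 25.95
ee_pos: [561.1, -67.6, 131.4]
orientation: [-3.139, 0.001, -3.085]
wrist_force: [-0.0, 0.3, -7.2]
width: 14.0
gripper_force: 98.9
```

```bash
python3 -c "
from h import *
look(3)"
```

```text
y [-68.8 -70.6 -72.4] n 7046 dz,res [-0.2  0.3]
y now -72.4 v -35.4 mm/s
26.1 [561.1 -67.3 131.4] [-3.1390e+00  9.0000e-04 -3.0843e+00] 14.3 [ 0.253  0.096 -0.004]
```

>>> servo_tool(steps=[[0,[0,0,0],[0.1,0,0]],[0,[0,0,0],[0,0,0]],[0,[0,0,0],[0,0,0]],[0,[0,0,0],[0,0,0]],[0,[0,0,0],[0,0,0]],[0,[0,0,0],[0,0,0]],[0,[0,0,0],[0,0,0]],[0,[0,0,0],[0,0,0]],[0,[0,0,0],[0,0,0]]])

```text
t: 27.0
ee_pos: [561.1, -67.4, 131.4]
orientation: [-3.137, 0.001, -3.085]
wrist_force: [0.0, 0.1, -7.1]
width: 14.0
gripper_force: 98.9
```

```bash
python3 -c "
from h import *
look(3)"
```

```text
y [-94.6 -95.4 -96.1] n 7275 dz,res [-0.4  0.3]
y now -96.1 v -15.1 mm/s
27.15 [561.1 -67.4 131.5] [-3.1374e+00  1.0000e-03 -3.0845e+00] 14.5 [ 0.271  0.078 -0.069]
```

>>> servo_tool(steps=[[0,[0,0,0],[-0.35,0,0]],[0,[0,0,0],[0,0,0]],[0,[0,0,0],[0,0,0]],[0,[0,0,0],[0,0,0]],[0,[0,0,0],[0,0,0]],[0,[0,0,0],[0,0,0]],[0,[0,0,0],[0,0,0]],[0,[0,0,0],[0,0,0]],[0,[0,0,0],[0,0,0]],[0,[0,0,0],[0,0,0]]])

```text
t: 28.15
ee_pos: [561.1, -67.4, 131.4]
orientation: [3.14, 0.001, -3.084]
wrist_force: [0.4, 0.1, -6.7]
width: 14.0
gripper_force: 98.9
```

```bash
python3 -c "
from h import *
look(3)"
```

```text
y [-122.5 -124.4 -126.4] n 7559 dz,res [-0.7  0.4]
y now -126.4 v -39.0 mm/s
28.3 [561.1 -67.4 131.4] [ 3.1396e+00  1.0000e-03 -3.0845e+00] 14.7 [ 0.309  0.049 -0.052]
```

>>> servo_tool(steps=[[0,[0,0,0],[0.1,0,0]],[0,[0,0,0],[0,0,0]],[0,[0,0,0],[0,0,0]],[0,[0,0,0],[0,0,0]],[0,[0,0,0],[0,0,0]],[0,[0,0,0],[0,0,0]],[0,[0,0,0],[0,0,0]],[0,[0,0,0],[0,0,0]],[0,[0,0,0],[0,0,0]],[0,[0,0,0],[0,0,0]]])

```text
t: 29.3
ee_pos: [561.3, -67.5, 131.6]
orientation: [3.142, 0.001, -3.084]
wrist_force: [-0.0, 0.6, -4.2]
width: 14.2
gripper_force: 99.3
```

```bash
python3 -c "
from h import *
look(2,'w4')
from workcell import arm
s=arm.snapshot('top');cv2.imwrite('pics/t4.png',cv2.resize(s['pixels'][100:250,220:520],None,fx=2.5,fy=2.5))
a=cv2.imread('pics/w4.png');print(a.shape)
"
```

```text
y [nan nan] n 0 dz,res [0. 0.]
29.4 [561.2 -67.5 131.5] [ 3.1416e+00  1.2000e-03 -3.0845e+00] 14.4 [ 0.075 -0.011 -0.005]
(400, 640, 3)
```

View pics/w4.png

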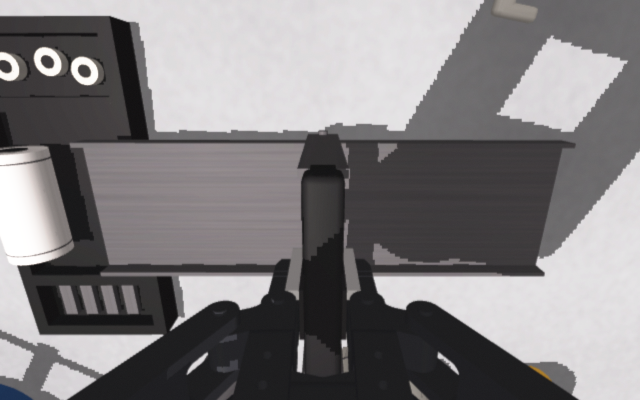

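The spacer lies in the pocket at about (35,205), clear of the tray end at column ~75. Next I back the tray off and set it down.

>>> servo_tool(steps=[[0,[0,0,-0.003],[0,0,0]],[0,[0,0.003,-0.002],[0,0,0]],[0,[0,0.009,0],[0,0,0]],[0,[0,0.014,0],[0,0,0]],[0,[0,0.016,0],[0,0,0]],[0,[0,0.016,0],[0,0,0]],[0,[0,0.016,0],[0,0,0]],[0,[0,0.012,0],[0,0,0]],[0,[0,0.006,0],[0,0,0]],[0,[0,0.002,0],[0,0,0]]])

```text
t: 30.45
ee_pos: [555.7, 27.3, 136.4]
orientation: [3.141, 0.001, -3.083]
wrist_force: [0.4, -1.0, -4.1]
width: 14.4
gripper_force: 99.3
```

>>> servo_tool(steps=[[0,[0,0,0.004],[0,0,0]],[0,[0,0,0.007],[0,0,0]],[0,[0,0,0.007],[0,0,0]],[0,[0,0,0.006],[0,0,0]],[0,[0,0,0.004],[0,0,0]],[0,[0,0,0.003],[0,0,0]],[0,[0,0,0],[0,0,0]],[0,[0,0,0],[0,0,0]]])

```text
t: 31.25
ee_pos: [555.8, 26.4, 105.5]
orientation: [3.141, 0.001, -3.085]
wrist_force: [0.6, 0.1, -4.0]
width: 14.7
gripper_force: 99.3
```

Lower 5 mm more at a gentle rate until it touches.

>>> servo_tool(steps=[[0,[0,0,0.002],[0,0,0]],[0,[0,0,0.0015],[0,0,0]],[0,[0,0,0.001],[0,0,0]],[0,[0,0,0.001],[0,0,0]],[0,[0,0,0],[0,0,0]],[0,[0,0,0],[0,0,0]]])

```text
t: 31.85
ee_pos: [555.9, 26.4, 100.0]
orientation: [3.141, 0.001, -3.085]
wrist_force: [0.2, 0.3, -2.6]
width: 14.6
gripper_force: 99.6
```

>>> servo_tool(steps=[[0,[0,0,0.0005],[0,0,0]],[0,[0,0,0],[0,0,0]],[0.4,[0,0,0],[0,0,0]],[1,[0,0,0],[0,0,0]],[1,[0,0,0],[0,0,0]],[1,[0,0,0],[0,0,0]],[1,[0,0,0],[0,0,0]],[1,[0,0,0],[0,0,0]],[1,[0,0,0],[0,0,0]],[1,[0,0,0],[0,0,0]]])

```text
t: 32.85
ee_pos: [555.8, 26.4, 99.4]
orientation: [3.141, 0.001, -3.085]
wrist_force: [-0.1, -0.1, -0.2]
width: 85.3
gripper_force: 0.0
```

>>> servo_tool(steps=[[1,[0,0,-0.005],[0,0,0]],[1,[0,0,-0.01],[0,0,0]],[1,[0,0,-0.02],[0,0,0]],[1,[0,0,-0.025],[0,0,0]],[1,[0,0,-0.03],[0,0,0]],[1,[0,0,-0.03],[0,0,0]],[1,[0,0,-0.02],[0,0,0]],[1,[0,0,-0.01],[0,0,0]],[1,[0,0,0],[0,0,0]],[1,[0,0,0],[0,0,0]]])

```text
t: 33.85
ee_pos: [555.2, 26.4, 248.9]
orientation: [3.141, 0.0, -3.085]
wrist_force: [-0.2, 0.2, -0.0]
width: 85.6
gripper_force: 0.0
```

```bash
python3 - <<'E'
from h import *
from workcell import arm
st=arm.state();print(st["t"],st["ee_pos"],st["width"],st["joint_velocities"].round(3))
s=arm.snapshot("wrist");cv2.imwrite("pics/w5.png",s["pixels"]);W=cloud(s);z=W[...,2];x=W[...,0];y=W[...,1]
c=np.array([572,-258.8]);a=np.radians(3.3);d=W[...,:2]-c;X=d[...,0]*np.cos(a)+d[...,1]*np.sin(a);Y=-d[...,0]*np.sin(a)+d[...,1]*np.cos(a)
m=(abs(X)<64)&(abs(Y)<45)&(z>34)&(z<56);print("spacer n",m.sum(),"X",np.percentile(X[m],[1,99]),"Y",Y[m].mean() if m.sum() else 0,"top",np.percentile(z[m],98))
m=(abs(x-556)<30)&(abs(y-26)<150)&(z<30);A=np.c_[x[m]-556,y[m]-26,np.ones(m.sum())];print("floor plane",np.linalg.lstsq(A,z[m],rcond=None)[0])
E
```

```text
33.85 [555.21262978  26.38132492 248.88354   ] 85.59700219848406 [-0.     0.015  0.011 -0.001 -0.001 -0.   ]
spacer n 3019 X [-39.03676742  40.16919759] Y 31.809985101399793 top 50.67242228973641
floor plane [-1.35910006e-03  3.93611389e-04  1.10666102e+01]
```

View pics/w5.png

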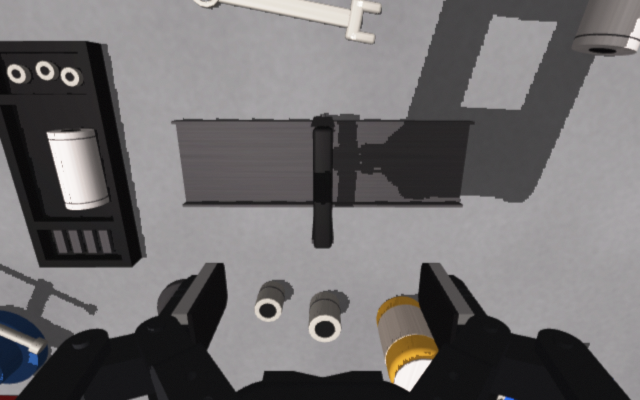

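The tray stands flat (floor at 11 mm) and the spacer is in the pocket at about (78,168). One check that it is within limits and at rest.

```bash
python3 - <<'E'
from h import *
from workcell import arm
c=np.array([572,-258.8]);a=np.radians(3.3)
for i in range(8):
    s=arm.snapshot("wrist");W=cloud(s);z=W[...,2];d=W[...,:2]-c
    X=d[...,0]*np.cos(a)+d[...,1]*np.sin(a);Y=-d[...,0]*np.sin(a)+d[...,1]*np.cos(a)
    m=(abs(X)<36)&(abs(Y)<52)&(z>28)&(z<56)
    r=least_squares(lambda p:np.hypot(Y[m]-p[0],z[m]-p[1])-20,[0,30],loss="soft_l1",f_scale=2);print(round(arm.state()["t"],2),r.x.round(2))
E
```

```text
33.95 [24.59 29.86]
34.0 [24.42 29.81]
34.05 [24.3  29.85]
34.1 [24.16 29.83]
34.15 [24.03 29.82]
34.2 [23.86 29.86]
34.25 [23.8  29.85]
34.3 [23.61 29.85]
```

```bash
python3 -c "
from workcell import arm
print(arm.finish_job())"
```

```text
the job is handed in; nothing more can be done
None
```

I handed the job in at about 34 s. At the last check the spacer was on the pocket floor about 24 mm off centre (the limit is 30 mm), still drifting at about 3 mm/s, and the empty tray stood flat and released. During the carry the spacer ran out to about 134 mm from the tray's middle (the open end is at 160 mm) before I caught it and re-centred it for the hold.

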